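Switch off the UV box at its locking toggle, slide its hatch open, take out the cup

TASK

The decontamination run is over. Switch the UV box off at its locking toggle: lift the collar, throw the lever over to the front and let the collar drop home; only then lift the recessed hatch out of its seat and slide it fully open, first laying the roll of labels that is in its way flat on the worktop, not dropping it or shoving it with the hatch. Stand the specimen cup from the chamber upright and wholly on the foam tray beside the cup already there, and leave everything else where it is.

Things in the scene. Friction and masses are not known exactly. Their poses are not given: they have to be found in the camera images.
- uv_box: UV box, fixed: white housing, steel deck 240 (x) x 330 (y) mm, deck top 85 mm above the worktop. Origin: centre of its underside; its front (louvres, switch strip) faces its own -x. Two channels, 17.5 mm high, run along y on the deck at x -48 to -36 and 96 to 108 mm, the hatch between them. On the front strip: the switch and, 10 and 14 mm high, a lens (y 25) and a fuse holder (y -35).
- lever_pivot (a point): Pivot of the toggle switch, 4 mm above the deck at x -86, y 90 mm of the box; fixed to the box, axes as the box's. The lever swings about the y axis. Round the pivot are a nut of 14 mm radius, up to 2 mm above the pivot, and between the end positions a gate hump 11 mm thick in x, 13 mm wide in y, its top 29 mm above the pivot.
- power_lever (a joint): Lever of the locking toggle (rad): 0 = ON, leaning 0.42 rad from vertical to the box's +x (rear); 0.84 = OFF, leaning 0.42 rad to its -x (front). Steel rod of 7 mm with a small black ball, top 74 mm from the pivot. It moves easily and stays where it is left, but with the collar down the gate blocks it after about 0.15 rad of play at either end (springy if forced).
- lock_collar (a joint): Lift of the locking collar along the lever (m): 0 = down (locked), 0.011 = its upper stop. A spring pulls it down with 5.4 N at 0 and 8.7 N at the stop. It must be lifted by 6 mm or more for its cross pin to pass over the gate; let go past the gate, it drops home by itself.
- collar_grip (a point): Centre of the dark knurled collar, a cylinder of 18 mm diameter and 21 mm length round the lever, 43 mm from the pivot when down; it moves with the collar, z along the lever towards its tip, y along the pivot axis. Its cross pin and legs are 17 mm below this point and no wider than the collar.
- hatch_lift (a joint): Height of the hatch above its seat (m): 0 = seated, plate flush with the deck; 0.013 = upper stop. The hatch weighs about 0.5 kg and falls by its own weight. It must be raised by 8 mm or more to slide; slid aside it rests on the deck at 0.008.
- hatch_slide (a joint): Travel of the hatch along the box's +y (m): 0 = over the chamber, 0.14 = fully open at its stop. Moves with little friction once raised.
- hatch_handle (a point): Middle of the bar of the black bow handle on the hatch; axes as the box's. Bar 80 mm long along x, 12 mm wide in y, 12 mm high; its centre is 30 mm above the hatch plate; legs under its ends, beyond 28 mm either side of the middle. Plate 142 x 142 x 8 mm.
- chamber_floor (a point): Centre of the chamber's floor, 12 mm above the worktop, 73 mm below the deck; axes as the box's. Chamber 130 x 130 mm between upright walls up to 65 mm above the floor, then a recess of 145 x 145 mm up to the deck. Lamp tubes with sockets lie along x at y = +-57 mm, up to 26 mm above the floor and 50 mm or more from the middle.
- cup: Specimen cup with white screw lid in the chamber, 51 mm diameter, 59 mm high, about 30 g. Origin: centre of its underside, z up. It stands in the front or the rear half of the chamber, hidden by the closed hatch.
- bulb: Rubber pipette bulb, 58 x 33 x 33 mm, lying in the other half of the chamber along the box's y. Origin: under its middle, at the chamber floor. Stays in the chamber.
- foam_tray: Grey expanded-foam tube tray, 154 x 154 mm, 42 mm high, wells too small for the cup, fixed to the worktop to the left or right of the UV box. Origin: centre of its underside, x and y along its sides.
- tray_cup: Specimen cup with dark red lid that already stands on the tray, about 38 mm off its middle; 51 mm diameter, 59 mm high. Origin: centre of its underside. Leave it.
- tall_bottle: White reagent bottle with blue cap, 55 mm diameter, 125 mm high, standing on the worktop just in front of the UV box. Origin: centre of its underside. Leave it.
- label_roll: Roll of blank labels, 56 mm diameter, 26 mm high, about 50 g, lying flat on the deck of the UV box between the channels, where the hatch has to go. Origin: centre of its underside. It is to lie flat on the worktop, anywhere clear.
- tube_rack: Tube rack with red-capped tubes in a bag, 85 x 177 mm, 101 mm high, fixed on the side of the UV box where the tray is not. Origin: centre of its underside.
Mind the look-alikes: they are no part of the job. What is meant by the label_roll is not black or pink, and is the larger of those in its own colour.

How it is judged (in metres and radians):
On the way, in this order (a step that is already met when the one before it is completed fails the run):
1. the lever is thrown to OFF and the collar has dropped home (value of joint power_lever above 0.68 rad and value of joint lock_collar below 0.0035 m), for 0.2 s.
2. the hatch is slid fully open (value of joint hatch_slide above 0.125 m), for 0.2 s.
3. the cup stands on the tray (x of cup in the frame of foam_tray between -0.053 and 0.053 m and y of cup in the frame of foam_tray between -0.053 and 0.053 m and height (world z) of cup between 0.037 and 0.048 m and angle between cup's own z axis and vertical below 0.12 rad), for 0.2 s.
At the end, for the whole second after the job is handed in: Lever at OFF (over 0.68 rad), collar down (within 3.5 mm); hatch open by over 125 mm; cup upright (0.12 rad) and at rest on the tray, within 53 mm of its centre along both sides; label roll at rest flat (0.15 rad) on the worktop; bulb still in the chamber; the others not moved (all of step 1 and all of step 3 and value of joint hatch_slide above 0.125 m and linear speed of each of cup, tray_cup, label_roll below 0.02 m/s and velocity of joint hatch_slide below 0.01 m/s and x of bulb in the frame of chamber_floor between -0.065 and 0.065 m and y of bulb in the frame of chamber_floor between -0.065 and 0.065 m and height (world z) of bulb below 0.05 m and height (world z) of label_roll below 0.008 m and angle between label_roll's own z axis and vertical below 0.15 rad); the robot touches nothing.
It fails at once if the hatch is off its seat while the switch is not at OFF (value of joint hatch_lift above 0.005 m and value of joint power_lever below 0.6 rad).
It fails at once if the hatch pushes against the label roll (contact force between hatch_lift and label_roll above 2 N).
It fails at once if the label roll is dropped onto the worktop (height (world z) of label_roll between 0.01 and 0.06 m and linear speed of label_roll above 0.9 m/s).
It fails at once if the cup on the tray or the tall bottle is pushed by more than 20 mm or tipped over (distance of any of tray_cup, tall_bottle from where it was at the start of the episode above 0.02 m or angle between any of tray_cup, tall_bottle's own z axis and vertical above 0.5 rad).
It fails at once if the cup is tipped over (angle between cup's own z axis and vertical above 0.6 rad).
It also fails if it takes over 72 s, if anything falls off the work surface, if the arm or the gripper's body presses on something with over 40 N, if the wrist force passes 120 N, or if a joint passes its speed limit or range.

ROBOT

A 6-joint arm with a two-finger parallel gripper is mounted at the origin on a cart in front of the work surface, level with it; the furniture and walls round the work are solid. World frame = base frame: x ahead of the robot, y to its left, z up, the work surface at z = 0. Lengths are in m, angles in degrees, forces in N, time in s.
With the tool pointing down it reaches from about 0.2 to 0.875 m from the base axis. Payload 3.4 kg.
Tool frame: the origin (TCP) lies between the finger pads; the fingertips stand 8 mm ahead of it and the grasp point (between the pads) lies 11 mm behind it; z points along the fingers, y is the line along which they close (so a half turn about z gives the same grasp; the last joint's range is limited). The gripper opens to 94 mm and grips with 3 to 60 N. Pads are 16 mm wide; open, the fingers measure 119 mm over their backs; the gripper's body (75 mm by 177 mm) begins 78 mm behind the grasp point.
Start: joints at [-72.536, 15.808, 86.224, -0, 77.962, -6.933], TCP at [0.238, -0.524, 0.213] pointing down, gripper open.
Joint ranges: [-165.64, 165.64], [-43.16, 119.46], [12.63, 154.43], [-67.54, 247.53], [6.08, 155.33], [-154.97, 154.97]. Speed limits (degrees/s): [147.25, 147.25, 180, 180, 180, 180].

INTERFACE

Orientations are given as [roll, pitch, yaw] about the fixed x, y, z axes, in that order (R = Rz(yaw) Ry(pitch) Rx(roll)).
In Python, from cell import r gives the robot as it stands.
- The arm moves only by the tool drive_tool, never from a script. Its argument "rows" is a list of rows, each an object with "delta_pos": the shift along the tool's x, y, z as a fraction of full scale, a list of three; "twist": the turn, a rotation vector about the tool's x, y, z as a fraction of full scale, a list of three. A call has 1 to 5 rows; each row is the pose to reach, as a shift and turn from the pose commanded when the call began, along the tool's axes at that moment; what a row does not reach only later rows make up. Full scale, the value 1, is 200 mm for a shift and pi/4 rad for a turn. A row lasts 1/12 s, in which the tool goes at most 41.7 mm and 7.16 degrees, less where a joint would pass 70% of its speed; a pose out of reach is approached as far as the arm can. A call with a number of a shift or a turn outside -1 to 1 is refused whole. A call with a gripper value outside its range is refused whole. "hand" is the opening in per cent of the stroke, from 0 (shut) to 100 (fully open), set as the call begins (left out, the last holds). The fingers move at their own pace and stop on an object; "force" is the grip in N (left out, the last holds). Time passes only in rows, so rows that repeat a pose let the fingers close. It gives the time, the measured TCP pose, the force, the opening and the grip force at its end, in the units of the state.
- r.get_obs(): the state, without advancing time (a new reading comes with each control period).
- r.get_image(name): name is "scene" or "top"; returns (picture, depth): 384x512x3 uint8, red, green, blue; 384x512 float32, m along the optical axis (not along the pixel's ray), 0 where there is no reading.
- r.camera_info(name): a dict with "vfov" (degrees; the focal length in pixels is half the picture's height over the tangent of half this angle, whatever the lens; pixels are square), "cx", "cy" (the principal point, pixels), "rvec" (rotation vector, rad) and "tvec" (3), from world to camera coordinates, as OpenCV has them. Camera axes: x right, y down, z forward; pixel columns grow to the right and rows downward; lengths in m; the calibration is good to about 2 mm. A picture is of the moment at which its call begins. camera_info takes no time and is no camera call.
- r.close_job(): hands the job in; it is judged then, once.
The state is a dict: "t": time; "joint_positions": joint angles; "qvel": joint speeds; "tau": joint torques, N m; "ee_pos": TCP position; "ee_rot": TCP orientation; "wrist_force": force on the tool from outside, world axes, zero at the start; "torque": the same for the moment, N m; "gripper_width": finger opening in m; "gripper_force": force on a finger pad.
Only numpy, scipy, OpenCV 4.12 (cv2) and the standard library are available. Lean on these libraries where they do the work, as an engineer would, in place of code of your own. Each camera call takes 0.05 s, during which the arm holds its last target. There are 200 camera calls.

## Working session

There is one attempt and no reset: what is moved stays moved. The work goes in short steps, Python scripts to look and compute and a tool call to move; the robot and the scene stay as the last step left them, time stands still between calls to the robot, and variables do not carry over. Pictures are saved under pics/ and viewed, at most 10 in all, crops included, and the job is handed in when it is done.

Besides the shell and the picture viewer there is one more tool, called as a command line: name --argument value ..., lists and objects as JSON in quotes. drive_tool: Moves the arm, as the interface text tells. Shift numbers are shares of 200 mm and turn numbers shares of pi/4 rad, none past 1 either way. Its arguments: {"type":"object","properties":{"rows":{"type":"array","items":{"type":"object","properties":{"delta_pos":{"type":"array","items":{"type":"number"}},"twist":{"type":"array","items":{"type":"number"}}}}},"hand":{"type":"number"},"force":{"type":"number"}},"required":["rows"]}

```bash
ls; mkdir -p pics; cat > h.py <<'E'
import numpy as np,cv2
from scipy.spatial.transform import Rotation as R
from cell import r
def cam(n):
    c=r.camera_info(n); f=192/np.tan(np.radians(c['vfov'])/2)
    return f,c['cx'],c['cy'],cv2.Rodrigues(np.array(c['rvec'],float))[0],np.array(c['tvec'],float).ravel()
def cloud(n,depth):
    f,cx,cy,Rm,t=cam(n)
    v,u=np.mgrid[:384,:512]
    P=np.stack([(u-cx)/f*depth,(v-cy)/f*depth,depth],-1)
    return (P-t)@Rm
def proj(n,X):
    f,cx,cy,Rm,t=cam(n); p=np.atleast_2d(X)@Rm.T+t
    return np.c_[f*p[:,0]/p[:,2]+cx,f*p[:,1]/p[:,2]+cy]
def snap(n,tag):
    im,d=r.get_image(n); np.savez(f'{tag}_{n}.npz',im=im,d=d,P=cloud(n,d)); return im,d
def crop(im,u0,v0,u1,v1,s,name):
    c=im[v0:v1,u0:u1,::-1]; cv2.imwrite(f'pics/{name}.png',cv2.resize(c,None,fx=s,fy=s,interpolation=cv2.INTER_CUBIC))
def st():
    o=r.get_obs(); return o
E
python3 - <<'E'
from h import *
a,_=snap('scene','a'); b,_=snap('top','a')
cv2.imwrite('pics/a.png',cv2.resize(a[:,:,::-1],(800,600))); cv2.imwrite('pics/b.png',cv2.resize(b[:,:,::-1],(800,600)))
print(r.get_obs()); print(r.camera_info('top'),r.camera_info('scene'))
E
```

```text
pics
{'t': 0.1, 'joint_positions': array([-7.25350840e+01,  1.58439242e+01,  8.62855322e+01, -8.36451116e-04,
        7.79633007e+01, -6.93327129e+00]), 'qvel': array([-0.00239163, -0.11841023, -0.11626581, -0.00292788, -0.04094205,
        0.10109272]), 'tau': array([ 1.64801608e-03, -4.05453944e+01, -2.37778848e+01,  7.01445783e-02,
        2.98759388e-02, -3.49368747e-05]), 'ee_pos': array([ 0.23735739, -0.52319062,  0.21270891]), 'ee_rot': array([-1.79907822e+02, -1.03852128e-02,  2.43983540e+01]), 'wrist_force': array([-0.31341888, -0.58791228,  0.79476937]), 'torque': array([-0.04251463,  0.02456267,  0.03271152]), 'gripper_force': 0.0, 'gripper_width': 0.09390148220727629}
{'vfov': 44.34411184086946, 'cx': 258.2499165542309, 'cy': 201.5290252246254, 'rvec': array([ 2.19012614, -2.2031057 ,  0.07217231]), 'tvec': array([-0.00473754,  0.58165247,  1.50244103])} {'vfov': 54.60213126592722, 'cx': 256.6548823139468, 'cy': 197.40595491607812, 'rvec': array([ 1.11995194, -2.32053548,  1.00895798]), 'tvec': array([0.35587454, 0.39441348, 0.83637344])}
```

View pics/a.png

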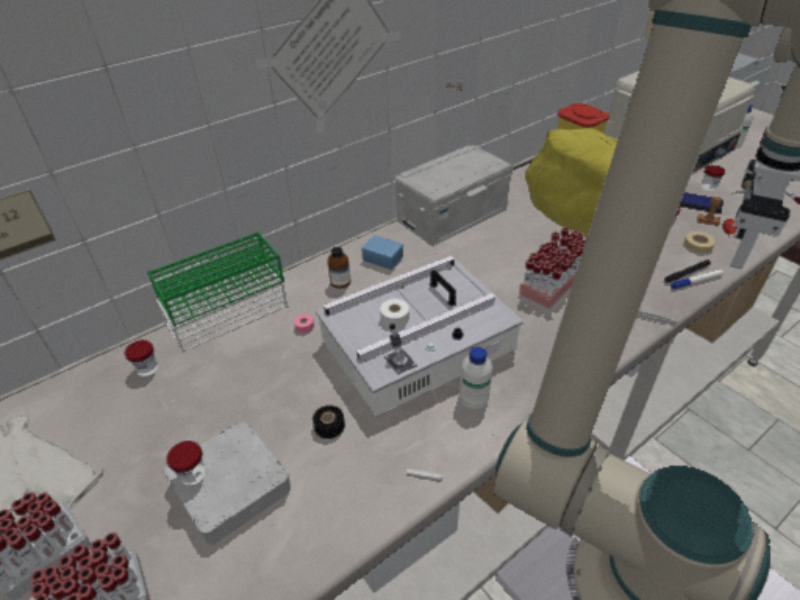

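View pics/b.png

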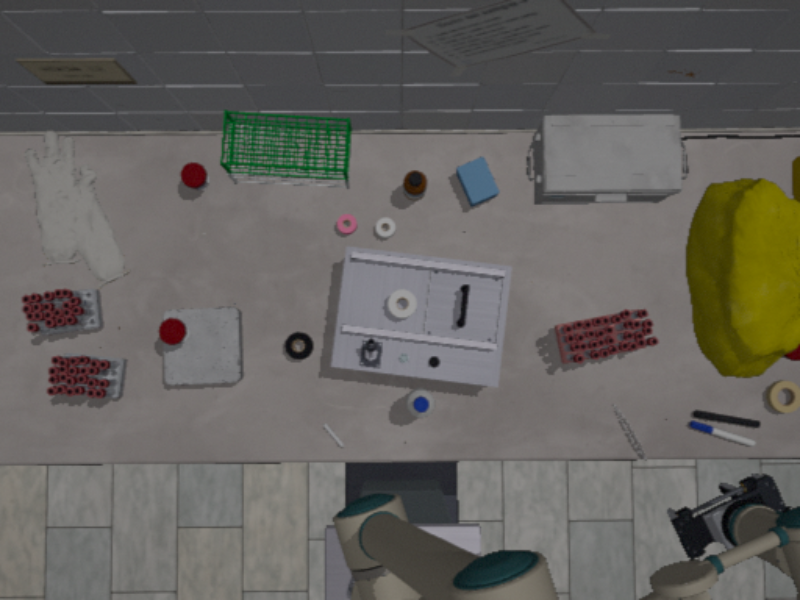

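The top view (800x600) shows the box centred near (423,317), the switch at (371,350), the handle at (463,305), the tray at (203,346) with its cup at (172,331), and the bottle at (420,403). Roll candidates:
- White on the deck at (402,304).
- Smaller white on the worktop at (385,228).
- Pink at (346,223).
- Black at (298,346).
- Beige at (785,397).

The one meant is the larger white roll on the deck. I'll measure next and confirm it in a crop.

```bash
python3 - <<'E'
from h import *
z=np.load('a_top.npz'); P=z['P']; im=z['im']
zz=P[...,2]
def rect(m,n):
    m=m.astype(np.uint8); k,l,s,c=cv2.connectedComponentsWithStats(m)
    i=1+np.argmax(s[1:,4]); q=P[l==i][:,:2].astype(np.float32)
    print(n,s[i],cv2.minAreaRect(q), 'mean',q.mean(0),'z',np.median(zz[l==i])); return l==i
v,u=np.mgrid[:384,:512]
roi=lambda a,b,c,d:(u>a*.64)&(v>b*.64)&(u<c*.64)&(v<d*.64)
rect((zz>.07)&(zz<.20)&roi(320,235,525,395),'box')
rect((zz>.03)&(zz<.06)&roi(150,295,255,400),'tray')
rect((zz>.09)&roi(150,300,200,350),'traycup')
rect((zz>.098)&roi(380,285,420,322),'roll')
rect((zz>.11)&roi(450,280,475,330),'handle')
rect((zz>.11)&roi(350,330,385,370),'lever')
rect((zz>.10)&roi(400,385,440,420),'bottle')
rect((zz>.06)&roi(545,300,665,370),'rack')
rect((zz>.01)&roi(370,215,400,240),'smallwhite')
crop(im,205,150,330,255,6,'c')
a=np.load('a_scene.npz')['im']; crop(a,200,160,345,265,5.5,'d')
E
```

```text
box [ 212  158  116   90 8311] ((0.5764321684837341, -0.04304182529449463), (0.3311398923397064, 0.24035950005054474), 82.65550231933594) mean [ 0.5754267  -0.04285337] z 0.08593179578405702
tray [ 105  196   50   51 2122] ((0.5209927558898926, 0.4013325572013855), (0.15284766256809235, 0.1547030210494995), 2.1378848552703857) mean [0.51742953 0.3943464 ] z 0.04193183896204973
traycup [102 203  18  18 239] ((0.511223316192627, 0.2385832965373993), (0.4650615155696869, 0.05191610008478165), 79.65550231933594) mean [0.54819167 0.44046965] z 0.10067874148074174
roll [249 185  18  19 230] ((0.5608308911323547, -0.0050051249563694), (0.05160779878497124, 0.1317877322435379), 89.6102523803711) mean [ 0.5989058  -0.00499474] z 0.11119445745592553
handle [294 182   7  26 106] ((0.5965715646743774, -0.12405193597078323), (0.012116998434066772, 0.07710359245538712), 82.30168914794922) mean [ 0.59599906 -0.12365786] z 0.11965127311261586
lever [234 216   7  13  53] ((0.5137346386909485, 0.03328598290681839), (0.05909835919737816, 0.03274822607636452), 85.3210678100586) mean [0.5158742  0.05289238] z 0.13885234891336853
bottle [262 252  15  14 118] ((0.40572839975357056, -0.039598457515239716), (0.04094690456986427, 0.036679450422525406), 13.711127281188965) mean [ 0.4068334  -0.03894904] z 0.12198009300601025
rack [ 359  198   63   32 1053] ((0.5050861239433289, -0.251315176486969), (0.0826430395245552, 0.5066724419593811), 11.51480484008789) mean [ 0.53601545 -0.40851557] z 0.09618756155890039
smallwhite [241 139  12  13 114] ((0.7655377984046936, 0.028827447444200516), (0.03574652969837189, 0.04029045253992081), 89.6385269165039) mean [0.76502246 0.02868675] z 0.018926976496237508
```

View pics/c.png

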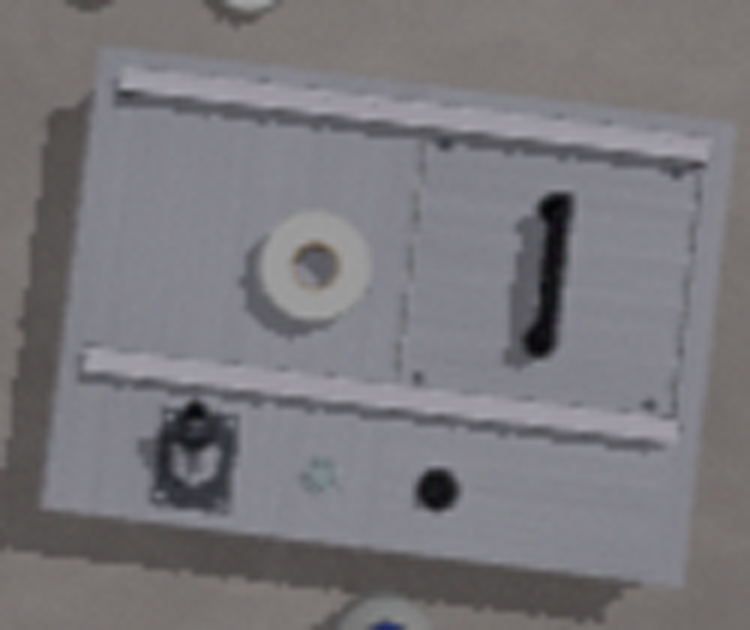

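View pics/d.png

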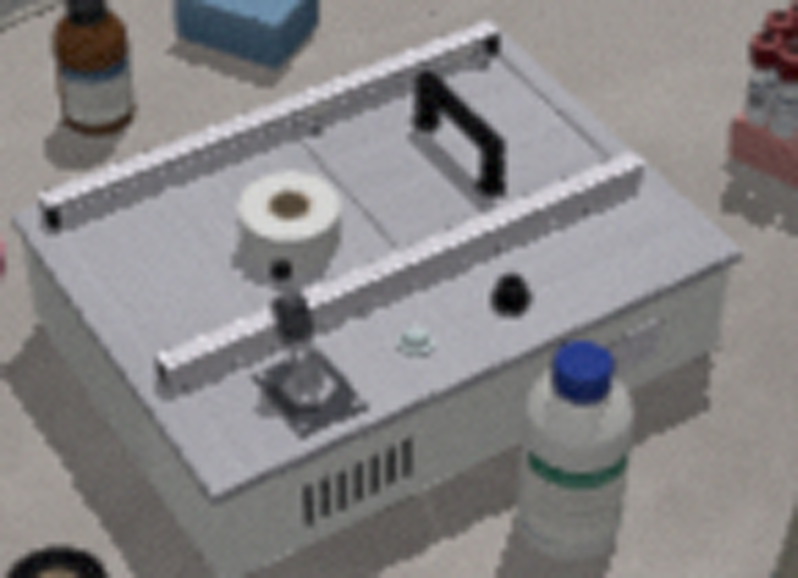

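The crops confirm it: the white roll on the deck at top crop (315,265) is clearly larger than the white one at the top edge. The lever ball is at crop (196,408) and leans rearward, so the switch is ON. Now I'll refine the positions and plan the first moves.

```bash
cat >> h.py <<'E'
C=np.array([.5764,-.0430]); YAW=-7.4
def box(x,y,z):
    c,s=np.cos(np.radians(YAW)),np.sin(np.radians(YAW))
    return np.array([C[0]+c*x-s*y,C[1]+s*x+c*y,z])
def tobox(p):
    c,s=np.cos(np.radians(YAW)),np.sin(np.radians(YAW)); d=np.array(p[:2])-C
    return np.array([c*d[0]+s*d[1],-s*d[0]+c*d[1]])
def down(yaw=YAW,tilt=0):  # tilt rad: tool axis leaning to rear (+x) when positive
    return R.from_euler('z',yaw,degrees=True)*R.from_rotvec([0,tilt,0])*R.from_euler('x',180,degrees=True)
def ray(n,u,v,z):
    f,cx,cy,Rm,t=cam(n); o=-Rm.T@t; d=Rm.T@np.array([(u-cx)/f,(v-cy)/f,1]); return o+d*(z-o[2])/d[2]
def plan(*goals):
    """goals: (pos,rot); prints rows relative to previous pose (start: measured)"""
    o=r.get_obs(); p=np.array(o['ee_pos']); q=R.from_euler('xyz',o['ee_rot'],degrees=True)
    for g,h in goals:
        dp=q.inv().apply(np.array(g)-p)/.2; tw=(q.inv()*h).as_rotvec()/(np.pi/4)
        print('dp',dp.round(3).tolist(),'tw',tw.round(3).tolist(),'rows>=%.1f'%max(np.linalg.norm(dp)*200/41.7,np.linalg.norm(tw)*45/7.16)); p,q=np.array(g),h
PIV=(-.086,.090,.089)
def lev(L,th): # TCP pose with TCP at distance L along lever leaning th to rear
    b=box(PIV[0]+L*np.sin(th),PIV[1],PIV[2]+L*np.cos(th)); return b,down(tilt=th)
E
python3 - <<'E'
from h import *
z=np.load('a_top.npz'); P=z['P']; zz=P[...,2]
v,u=np.mgrid[:384,:512]
def med(a,b,c,d,lo,hi,n):
    m=(u>a*.64)&(v>b*.64)&(u<c*.64)&(v<d*.64)&(zz>lo)&(zz<hi); q=P[m]
    (x,y),rad=cv2.minEnclosingCircle(q[:,:2].astype(np.float32)); print(n,np.median(q,0).round(4),'circ',round(x,4),round(y,4),round(rad,4),len(q)); return np.array([x,y])
t=med(150,310,200,355,.09,.12,'traycup'); ro=med(380,285,420,322,.105,.12,'roll'); med(360,385,440,420,.11,.14,'bottle')
print('tray cup in tray', R.from_euler('z',-2.1,degrees=True).apply(np.r_[t-[.521,.4013],0]))
print('roll box',tobox(ro)); med(280,325,320,365,.01,.05,'black')
b=ray('top',237.7,218,.155); print('ball top',b,tobox(b))
b=ray('scene',200+281/5.5,160+270/5.5,.155); print('ball scene',b,tobox(b))
b=ray('scene',200+293/5.5,160+315/5.5,.128); print('collar scene',b,tobox(b))
for n in('top',): print(proj(n,lev(.07,.42)[0]), (proj('scene',lev(.07,.42)[0])-[200,160])*5.5,(proj('scene',lev(.043,.42)[0])-[200,160])*5.5)
print('fuse top', tobox(ray('top',205+437/6,150+490/6,.099)))
print('deck corners',[ (proj('top',box(sx*.12,sy*.165,.085))-[205,150])*6 for sx in(1,-1) for sy in (1,-1)])
print(lev(.14,.42)[0],lev(.032,.42)[0])
p0=[.30,-.35,.32];plan((p0,down(8)),(lev(.19,.42)[0]*[1,1,1],lev(.19,.42)[1]))
E
```

```text
traycup [0.5477 0.4427 0.1007] circ 0.5488 0.4436 0.0269 238
roll [ 0.5994 -0.0052  0.1113] circ 0.5994 -0.0047 0.028 218
bottle [ 0.4067 -0.0383  0.1245] circ 0.4059 -0.0389 0.0151 84
tray cup in tray [0.02936306 0.04121654 0.        ]
roll box [0.01789314 0.04094481]
black [0.5201 0.207  0.0259] circ 0.5206 0.207 0.0281 217
ball top [0.52582758 0.05341163 0.155     ] [-0.0625686   0.08909513]
ball scene [0.5232065  0.05858269 0.155     ] [-0.06583387  0.09388554]
collar scene [0.51617081 0.05742529 0.128     ] [-0.07266189  0.09183161]
[[237.63685695 216.24465327]] [[279.52297211 260.20743838]] [[291.95126038 308.22995059]]
fuse top [-0.08778917 -0.03500062]
deck corners [array([[99.19127616, 41.37916195]]), array([[734.23324393, 120.14389211]]), array([[ 39.42240127, 504.41148715]]), array([[680.56958121, 583.78630908]])]
[0.55931888 0.04997434 0.21683245] [0.51564754 0.05564626 0.11821885]
dp [0.643, -0.66, -0.535] tw [-0.002, 0.0, 0.364] rows>=5.1
dp [1.661, -1.773, 0.288] tw [0.072, -0.532, 0.337] rows>=11.7
```

```bash
sed -i 's/C=np.array(\[.5764/C=np.array([.5745/' h.py; python3 - <<'E'
from h import *
A=[.34,-.36,.33];B=[.44,-.17,.33];plan((A,down(8)),(B,down(-7.4,.1)),(lev(.16,.42)))
E
```

```text
dp [0.805, -0.532, -0.585] tw [-0.002, 0.0, 0.364] rows>=5.4
dp [0.627, -0.871, -0.0] tw [0.017, -0.127, 0.342] rows>=5.1
dp [0.526, -1.166, 0.424] tw [0.0, -0.407, -0.0] rows>=6.5
```

drive_tool --rows '[{"delta_pos":[0.2,-0.13,-0.15],"twist":[0,0,0.09]},{"delta_pos":[0.4,-0.26,-0.3],"twist":[0,0,0.18]},{"delta_pos":[0.6,-0.4,-0.45],"twist":[0,0,0.27]},{"delta_pos":[0.7,-0.5,-0.58],"twist":[0,0,0.36]},{"delta_pos":[0.8,-0.53,-0.58],"twist":[0,0,0.36]}]' --hand 64 --force 40

```text
t: 0.52
ee_pos: [0.3307, -0.3724, 0.3241]
ee_rot: [179.9, -0.0, 8.0]
wrist_force: [1.0, -0.1, 0.2]
gripper_width: 0.0642
gripper_force: 0.0
```

drive_tool --rows '[{"delta_pos":[0.12,-0.17,0],"twist":[0,-0.02,0.07]},{"delta_pos":[0.25,-0.34,0],"twist":[0,-0.05,0.14]},{"delta_pos":[0.37,-0.51,0],"twist":[0.01,-0.08,0.21]},{"delta_pos":[0.5,-0.69,0],"twist":[0.02,-0.1,0.28]},{"delta_pos":[0.63,-0.87,0],"twist":[0.02,-0.13,0.34]}]'

```text
t: 0.93
ee_pos: [0.4277, -0.1871, 0.3224]
ee_rot: [-179.9, 6.0, -7.3]
wrist_force: [0.9, -0.9, -0.4]
gripper_width: 0.0599
gripper_force: 0.0
```

```bash
python3 - <<'E'
from h import *
o=r.get_obs();print(o['t'],o['ee_pos'],o['ee_rot'],o['gripper_width'])
P,q=lev(.16,.42); plan((.5*(P+o['ee_pos']),down(-7.4,.26)),(P,q),lev(.032,.42))
E
```

```text
0.9333 [ 0.42774879 -0.18709923  0.32237167] [-179.92032762    5.95615132   -7.28939958] 0.05987496873803255
dp [0.288, -0.629, 0.19] tw [-0.001, -0.199, 0.003] rows>=3.4
dp [0.313, -0.629, 0.143] tw [0.0, -0.204, -0.0] rows>=3.4
dp [0.0, -0.0, 0.64] tw [0.0, 0.0, 0.0] rows>=3.1
```

drive_tool --rows '[{"delta_pos":[0.07,-0.15,0.05],"twist":[0,-0.05,0]},{"delta_pos":[0.14,-0.3,0.09],"twist":[0,-0.1,0]},{"delta_pos":[0.21,-0.46,0.14],"twist":[0,-0.15,0]},{"delta_pos":[0.28,-0.6,0.19],"twist":[0,-0.2,0]},{"delta_pos":[0.28,-0.6,0.19],"twist":[0,-0.2,0]}]'

```text
t: 1.35
ee_pos: [0.4962, -0.0716, 0.275]
ee_rot: [-179.6, 15.2, -6.7]
wrist_force: [0.4, -0.3, -0.3]
gripper_width: 0.0599
gripper_force: 0.0
```

drive_tool --rows '[{"delta_pos":[0.1,-0.19,0.04],"twist":[0,-0.07,0]},{"delta_pos":[0.2,-0.38,0.09],"twist":[0,-0.13,0]},{"delta_pos":[0.31,-0.57,0.14],"twist":[0,-0.2,0]},{"delta_pos":[0.31,-0.6,0.14],"twist":[0,-0.2,0]},{"delta_pos":[0.31,-0.6,0.14],"twist":[0,-0.2,0]}]'

```text
t: 1.77
ee_pos: [0.5617, 0.0385, 0.2329]
ee_rot: [-179.8, 24.2, -6.9]
wrist_force: [-0.4, 0.8, 0.0]
gripper_width: 0.0603
gripper_force: 0.0
```

```bash
python3 - <<'E'
from h import *
o=r.get_obs();print(o['t'],o['ee_pos'],o['ee_rot'],o['joint_positions'])
plan(lev(.032,.42))
plan(lev(.11,.42))
s,_=snap('scene','e');crop(s,180,90,360,225,4.4,'e')
E
```

```text
1.7667 [0.56167396 0.03853775 0.23285807] [-179.8277967    24.20524382   -6.8523284 ] [ -4.05809601  28.70648086  67.77201369   1.3826927  107.68877835
  92.96927525]
dp [0.009, -0.054, 0.625] tw [0.001, 0.003, 0.011] rows>=3.0
dp [0.008, -0.054, 0.235] tw [0.001, 0.003, 0.011] rows>=1.2
```

View pics/e.png

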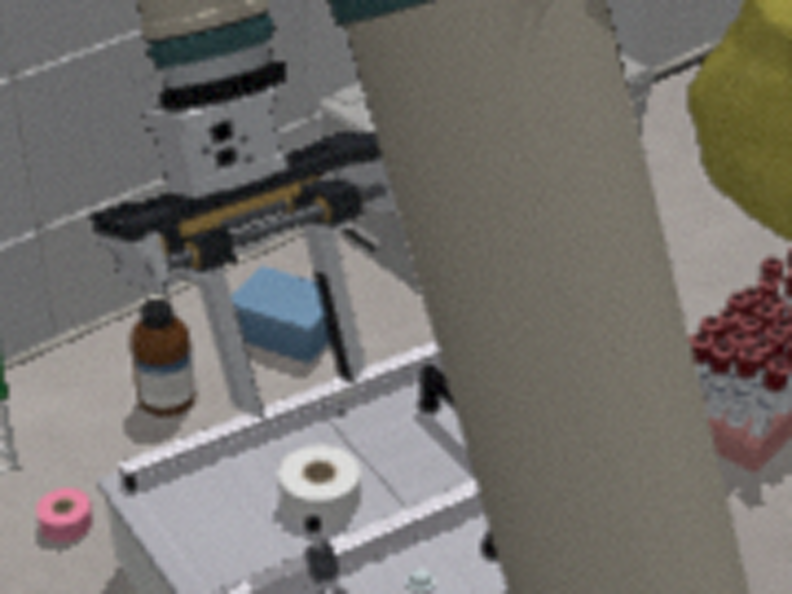

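The tilted gripper hangs above and behind the lever (ball at (313,523) in the crop), and the fingers are visible at (245,390) and (340,360). Next I go down along the lever.

drive_tool --rows '[{"delta_pos":[0.01,-0.054,0.12],"twist":[0,0,0.01]},{"delta_pos":[0.01,-0.054,0.24],"twist":[0,0,0.01]},{"delta_pos":[0.01,-0.054,0.24],"twist":[0,0,0.01]},{"delta_pos":[0.01,-0.054,0.24],"twist":[0,0,0.01]}]'

```text
t: 2.15
ee_pos: [0.5436, 0.0477, 0.1932]
ee_rot: [179.9, 23.9, -7.7]
wrist_force: [0.3, -0.5, 0.5]
gripper_width: 0.0602
gripper_force: 0.0
```

```bash
python3 - <<'E'
from h import *
o=r.get_obs();print(o['t'],o['ee_pos'],o['ee_rot'],o['wrist_force'])
plan(lev(.032,.42))
s,_=snap('scene','f');t,_=snap('top','f')
a=s[140:230,190:310];b=t[180:260,190:290]
f=np.hstack([cv2.resize(a,(400,300),interpolation=2),cv2.resize(b,(400,320),interpolation=2)[:300]])
cv2.imwrite('pics/f.png',f[:,:,::-1])
E
```

```text
2.15 [0.54357778 0.04765168 0.19317671] [179.85719257  23.87884607  -7.67536518] [ 0.28531195 -0.47104351  0.52376966]
dp [0.012, -0.021, 0.405] tw [0.001, -0.004, -0.006] rows>=1.9
```

View pics/f.png

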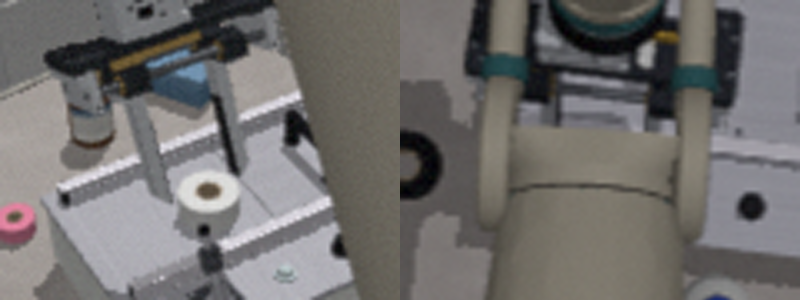

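drive_tool --rows '[{"delta_pos":[0.012,-0.021,0.12],"twist":[0,0,0]},{"delta_pos":[0.012,-0.021,0.24],"twist":[0,0,0]},{"delta_pos":[0.012,-0.021,0.3],"twist":[0,0,0]},{"delta_pos":[0.012,-0.021,0.36],"twist":[0,0,0]},{"delta_pos":[0.012,-0.021,0.36],"twist":[0,0,0]}]'

```text
t: 2.67
ee_pos: [0.518, 0.0562, 0.1249]
ee_rot: [179.9, 23.9, -7.6]
wrist_force: [-0.0, -0.1, 0.3]
gripper_width: 0.06
gripper_force: 0.0
```

```bash
python3 - <<'E'
from h import *
o=r.get_obs();print(o['t'],o['ee_pos'],o['ee_rot'],o['wrist_force'])
plan(lev(.032,.42))
s,_=snap('scene','g');crop(s,190,165,310,255,6.6,'g')
E
```

```text
2.6667 [0.51801603 0.05624726 0.12490436] [179.89368466  23.94778519  -7.61490862] [-0.03824597 -0.09694876  0.25705785]
dp [-0.005, 0.006, 0.039] tw [0.0, -0.003, -0.004] rows>=0.2
```

View pics/g.png

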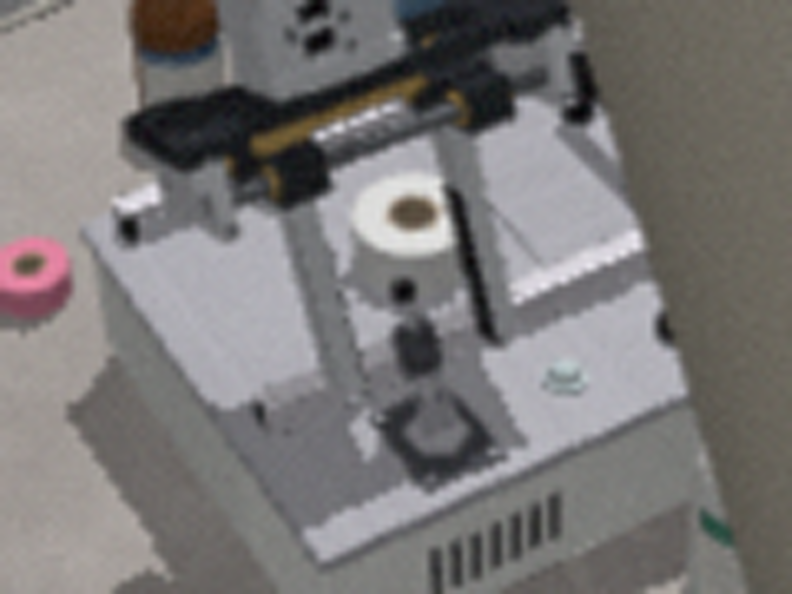

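The fingertips at (345,395) and (497,335) straddle the collar at (418,348), well centred. I'll advance the last 8 mm and close.

drive_tool --rows '[{"delta_pos":[-0.005,0.004,0.038]},{"delta_pos":[-0.005,0.004,0.038]},{"delta_pos":[-0.005,0.004,0.038]}]'

```text
invalid input
```

drive_tool --rows '[{"delta_pos":[0,0,0]},{"delta_pos":[0,0,0]},{"delta_pos":[0,0,0]},{"delta_pos":[0,0,0]},{"delta_pos":[0,0,0]}]' --hand 0 --force 40

```text
invalid input
```

```bash
python3 - <<'E'
from h import *
o=r.get_obs();print(o['t'],o['ee_pos'],o['ee_rot'],o['wrist_force'],o['gripper_width'],o['gripper_force'])
plan(lev(.032,.42)); plan(lev(.041,.42))
E
```

```text
2.7167 [0.51906505 0.05626156 0.12572785] [179.90882339  23.83779741  -7.60918526] [ 0.34899922 -0.38697658  0.69041929] 0.059579242759297615 0.0
dp [-0.009, 0.006, 0.045] tw [0.0, -0.005, -0.004] rows>=0.2
dp [-0.008, 0.007, -0.0] tw [0.0, -0.005, -0.004] rows>=0.1
```

Each row needs a twist entry too.

drive_tool --rows '[{"delta_pos":[-0.008,0.005,0.042],"twist":[0,0,0]},{"delta_pos":[-0.008,0.005,0.042],"twist":[0,0,0]},{"delta_pos":[-0.008,0.005,0.042],"twist":[0,0,0]}]'

```text
t: 2.97
ee_pos: [0.5142, 0.0563, 0.1184]
ee_rot: [179.9, 23.8, -7.6]
wrist_force: [-0.5, 0.2, 0.1]
gripper_width: 0.06
gripper_force: 0.0
```

drive_tool --rows '[{"delta_pos":[0,0,0],"twist":[0,0,0]},{"delta_pos":[0,0,0],"twist":[0,0,0]},{"delta_pos":[0,0,0],"twist":[0,0,0]},{"delta_pos":[0,0,0],"twist":[0,0,0]},{"delta_pos":[0,0,0],"twist":[0,0,0]}]' --hand 0 --force 40

```text
t: 3.38
ee_pos: [0.5139, 0.0566, 0.1179]
ee_rot: [179.9, 23.9, -7.6]
wrist_force: [-0.3, -0.3, 0.0]
gripper_width: 0.0305
gripper_force: 0.0
```

```bash
python3 - <<'E'
from h import *
o=r.get_obs();print(o['t'],o['ee_pos'],o['ee_rot'],o['wrist_force'],o['gripper_width'],o['gripper_force'])
plan(lev(.032,.42)); plan(lev(.041,.42))
E
```

```text
3.3833 [0.51387704 0.05658154 0.11787532] [179.91901932  23.88679699  -7.56323937] [-0.28865303 -0.32426566  0.01510786] 0.03045996490950969 0.0
dp [-0.001, 0.005, -0.002] tw [0.0, -0.004, -0.003] rows>=0.0
dp [-0.001, 0.005, -0.047] tw [0.0, -0.004, -0.003] rows>=0.2
```

drive_tool --rows '[{"delta_pos":[0,0,0],"twist":[0,0,0]},{"delta_pos":[0,0,0],"twist":[0,0,0]},{"delta_pos":[0,0,0],"twist":[0,0,0]},{"delta_pos":[0,0,0],"twist":[0,0,0]},{"delta_pos":[0,0,0],"twist":[0,0,0]}]'

```text
t: 3.8
ee_pos: [0.5141, 0.0584, 0.1178]
ee_rot: [-179.9, 23.9, -7.5]
wrist_force: [1.4, 5.1, -0.3]
gripper_width: 0.0166
gripper_force: 40.0
```

drive_tool --rows '[{"delta_pos":[0,0,-0.015],"twist":[0,0,0]},{"delta_pos":[0,0,-0.03],"twist":[0,0,0]},{"delta_pos":[0,0,-0.046],"twist":[0,0,0]},{"delta_pos":[0,0,-0.046],"twist":[0,0,0]}]'

```text
t: 4.13
ee_pos: [0.5168, 0.058, 0.1251]
ee_rot: [-179.9, 24.0, -7.5]
wrist_force: [-1.8, 5.2, -7.6]
gripper_width: 0.017
gripper_force: 40.0
```

```bash
python3 - <<'E'
from h import *
o=r.get_obs();print(o['t'],o['ee_pos'],o['ee_rot'],o['wrist_force'],o['gripper_width'],o['gripper_force'])
p0=o['ee_pos']; a=R.from_euler('z',YAW,degrees=True).apply([np.sin(.42),0,np.cos(.42)])
pv=box(*PIV); print('L',np.dot(p0-pv,a), 'perp',p0-pv-a*np.dot(p0-pv,a))
L=.0415
print('turn'); 
for th in (.36,.26,.16,.06,-.04): plan(lev(L,th))
print('second, relative to th -.04')
import h
def rel(a,b):
    (p,q),(g,w)=a,b; print((q.inv().apply(g-p)/.2).round(3),((q.inv()*w).as_rotvec()/(np.pi/4)).round(3))
for th in (-.14,-.24,-.34,-.43): rel(lev(L,-.04),lev(L,th))
rel(lev(L,-.43),lev(.031,-.43))
E
```

```text
4.1333 [0.51680237 0.0580095  0.12514284] [-179.88355211   24.03204506   -7.50952692] [-1.83707838  5.21258734 -7.60147185] 0.016982692810197774 39.99775315867737
L 0.03943336996064103 perp [4.90372268e-05 2.75362840e-03 1.36662993e-04]
turn
dp [-0.011, 0.014, -0.01] tw [-0.004, 0.076, -0.002] rows>=0.5
dp [-0.031, 0.014, -0.008] tw [-0.003, 0.203, -0.003] rows>=1.3
dp [-0.052, 0.014, -0.003] tw [-0.003, 0.33, -0.003] rows>=2.1
dp [-0.071, 0.014, 0.003] tw [-0.003, 0.458, -0.003] rows>=2.9
dp [-0.09, 0.014, 0.011] tw [-0.003, 0.585, -0.003] rows>=3.7
second, relative to th -.04
[-0.021  0.     0.001] [ 0.     0.127 -0.   ]
[-0.041 -0.     0.004] [0.    0.255 0.   ]
[-0.061 -0.     0.009] [-0.     0.382  0.   ]
[-0.079 -0.     0.016] [0.    0.497 0.   ]
[ 0.    -0.     0.053] [0. 0. 0.]
```

Collar is lifted about 7.5 mm (7.6 N). Throwing the lever.

drive_tool --rows '[{"delta_pos":[-0.011,-0.005,-0.01],"twist":[0,0.076,0]},{"delta_pos":[-0.031,-0.005,-0.008],"twist":[0,0.2,0]},{"delta_pos":[-0.052,-0.005,-0.003],"twist":[0,0.33,0]},{"delta_pos":[-0.071,-0.005,0.003],"twist":[0,0.458,0]},{"delta_pos":[-0.09,-0.005,0.011],"twist":[0,0.585,0]}]'

```text
t: 4.55
ee_pos: [0.5003, 0.0603, 0.1306]
ee_rot: [-180.0, -2.7, -7.6]
wrist_force: [2.8, 3.0, -9.0]
gripper_width: 0.0169
gripper_force: 40.0
```

```bash
cat >> h.py <<'E'
def levstate():
    o=r.get_obs(); d=o['ee_pos']-box(*PIV); q=R.from_euler('xyz',o['ee_rot'],degrees=True)
    d=R.from_euler('z',-YAW,degrees=True).apply(d)
    print('t',o['t'],'L',np.hypot(d[0],d[2]).round(4),'th',np.arctan2(d[0],d[2]).round(3),'y',d[1].round(4),'rot',o['ee_rot'].round(1),'F',o['wrist_force'].round(1),'w',o['gripper_width'].round(4),o['gripper_force'].round(1))
E
python3 - <<'E'
from h import *
levstate()
L=.041
for th in (-.14,-.24,-.34,-.43): plan(lev(L,th))
E
```

```text
Traceback (most recent call last):
  File "h.py", line 44, in levstate
    print('t',o['t'],'L',np.hypot(d[0],d[2]).round(4),'th',np.arctan2(d[0],d[2]).round(3),'y',d[1].round(4),'rot',o['ee_rot'].round(1),'F',o['wrist_force'].round(1),'w',o['gripper_width'].round(4),o['gripper_force'].round(1))
                                                                                                                                                                         ^^^^^^^^^^^^^^^^^^^^^^^^
AttributeError: 'float' object has no attribute 'round'
```

drive_tool --rows '[{"delta_pos":[-0.021,0,0.001],"twist":[0,0.127,0]},{"delta_pos":[-0.041,0,0.004],"twist":[0,0.255,0]},{"delta_pos":[-0.061,0,0.009],"twist":[0,0.382,0]},{"delta_pos":[-0.079,0,0.016],"twist":[0,0.497,0]},{"delta_pos":[-0.079,0,0.016],"twist":[0,0.497,0]}]'

```text
t: 4.97
ee_pos: [0.4825, 0.0624, 0.1264]
ee_rot: [180.0, -25.1, -7.4]
wrist_force: [4.6, 6.6, -6.7]
gripper_width: 0.0172
gripper_force: 40.0
```

```bash
sed -i "s/o\['gripper_width'\].round(4),o\['gripper_force'\].round(1))/o['gripper_width'],o['gripper_force'])/" h.py
python3 - <<'E'
from h import *
levstate()
plan(lev(.041,-.42)); plan(lev(.032,-.42))
E
```

```text
t 4.9667 L 0.0419 th -0.467 y 0.0027 rot [180.  -25.1  -7.4] F [ 4.6  6.6 -6.7] w 0.017155026713841455 39.99785856809467
dp [0.01, 0.013, 0.004] tw [0.0, -0.022, 0.001] rows>=0.1
dp [0.009, 0.013, 0.049] tw [0.0, -0.022, 0.001] rows>=0.2
```

drive_tool --rows '[{"delta_pos":[0.003,0,0.025],"twist":[0,0,0]},{"delta_pos":[0.005,0,0.05],"twist":[0,0,0]},{"delta_pos":[0.005,0,0.05],"twist":[0,0,0]}]'

```text
t: 5.22
ee_pos: [0.4877, 0.0618, 0.1175]
ee_rot: [180.0, -24.5, -7.5]
wrist_force: [-0.8, 8.5, -3.1]
gripper_width: 0.0172
gripper_force: 40.0
```

drive_tool --rows '[{"delta_pos":[0,0,0],"twist":[0,0,0]},{"delta_pos":[0,0,0],"twist":[0,0,0]},{"delta_pos":[0,0,0],"twist":[0,0,0]},{"delta_pos":[0,0,0],"twist":[0,0,0]},{"delta_pos":[0,0,0],"twist":[0,0,0]}]' --hand 64

```text
t: 5.63
ee_pos: [0.4901, 0.0604, 0.1192]
ee_rot: [179.9, -24.8, -7.5]
wrist_force: [-0.7, 0.1, 0.6]
gripper_width: 0.0468
gripper_force: 0.0
```

```bash
python3 - <<'E'
from h import *
levstate()
B=box(.018,.043,.22)
plan(lev(.13,-.42),(box(-.06,.06,.24),down(YAW,-.1)),(B,down()))
E
```

```text
t 5.6333 L 0.0321 th -0.35 y 0.0017 rot [179.9 -24.8  -7.5] F [-0.7  0.1  0.6] w 0.04675406575292754 0.0
dp [-0.005, 0.01, -0.49] tw [0.003, -0.017, -0.002] rows>=2.3
dp [0.427, 0.15, 0.014] tw [0.0, -0.407, -0.0] rows>=2.6
dp [0.378, 0.085, 0.138] tw [0.0, -0.127, -0.0] rows>=2.0
```

drive_tool --rows '[{"delta_pos":[0,0,-0.16],"twist":[0,0,0]},{"delta_pos":[0,0,-0.33],"twist":[0,0,0]},{"delta_pos":[0,0,-0.49],"twist":[0,0,0]},{"delta_pos":[0,0,-0.49],"twist":[0,0,0]}]'

```text
t: 5.97
ee_pos: [0.4512, 0.0665, 0.2142]
ee_rot: [-180.0, -25.4, -7.5]
wrist_force: [-0.2, 0.5, 0.6]
gripper_width: 0.0599
gripper_force: 0.0
```

drive_tool --rows '[{"delta_pos":[0.14,0.05,0],"twist":[0,-0.14,0]},{"delta_pos":[0.28,0.1,0],"twist":[0,-0.28,0]},{"delta_pos":[0.42,0.15,0.01],"twist":[0,-0.4,0]},{"delta_pos":[0.42,0.15,0.01],"twist":[0,-0.4,0]}]' --hand 88

```text
t: 6.3
ee_pos: [0.5331, 0.0225, 0.2418]
ee_rot: [179.9, -7.1, -7.7]
wrist_force: [1.3, 0.1, -1.0]
gripper_width: 0.0818
gripper_force: 0.0
```

drive_tool --rows '[{"delta_pos":[0.18,0.05,0.07],"twist":[0,-0.06,0]},{"delta_pos":[0.38,0.085,0.14],"twist":[0,-0.13,0]},{"delta_pos":[0.38,0.085,0.14],"twist":[0,-0.13,0]},{"delta_pos":[0.38,0.085,0.14],"twist":[0,-0.13,0]}]'

```text
t: 6.63
ee_pos: [0.5997, -0.0022, 0.2168]
ee_rot: [179.9, -0.5, -7.6]
wrist_force: [-0.4, 0.2, 0.5]
gripper_width: 0.0824
gripper_force: 0.0
```

```bash
python3 - <<'E'
from h import *
o=r.get_obs();print(o['t'],o['ee_pos'],o['ee_rot'],o['gripper_width'])
# roll + switch from scene camera
s,d=snap('scene','i'); crop(s,180,150,330,260,5.2,'i')
P=np.load('i_scene.npz')['P']; z=P[...,2]; v,u=np.mgrid[:384,:512]
m=(abs(z-.1112)<.003)&(np.hypot(P[...,0]-.5994,P[...,1]+.0047)<.04)
q=P[m]; print(len(q),cv2.minEnclosingCircle(q[:,:2].astype(np.float32)),np.median(q,0))
plan(([.5994,-.0047,.096],down()))
print(tobox([.5994,-.0047]))
E
```

```text
6.6333 [ 0.59966769 -0.00218237  0.21676618] [179.88770067  -0.50769786  -7.63453951] 0.08239475025156148
164 ((0.600574791431427, -0.0007281036814674735), 0.030387111008167267) [ 0.59826977 -0.00117148  0.11090712]
dp [0.003, 0.014, 0.616] tw [0.002, -0.014, -0.004] rows>=3.0
[0.01975974 0.04118802]
```

View pics/i.png

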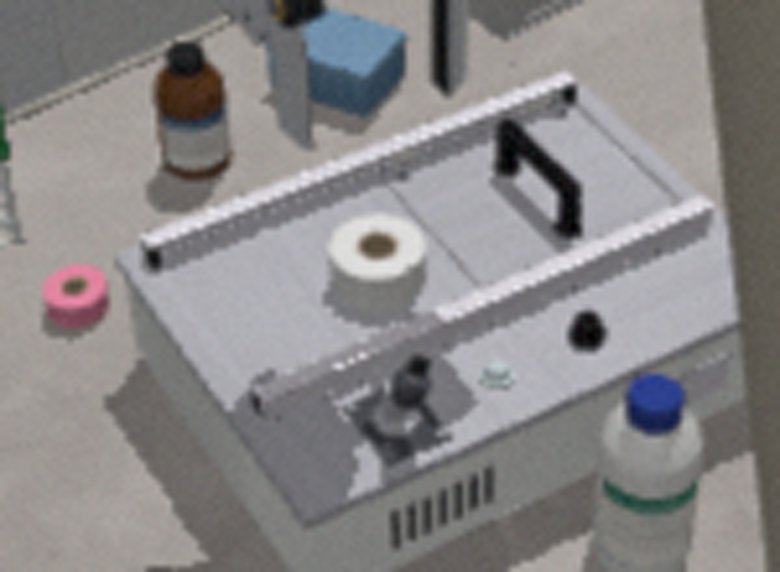

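The lever now leans to the front, with its ball at (420,365), collar at (410,385) and hump at (395,415). The roll is untouched at (377,245). Next I descend on the roll and check the lever numerically.

drive_tool --rows '[{"delta_pos":[0,0,0.18],"twist":[0,0,0]},{"delta_pos":[0,0,0.36],"twist":[0,-0.01,0]},{"delta_pos":[0,0,0.5],"twist":[0,-0.01,0]},{"delta_pos":[0,0,0.595],"twist":[0,-0.01,0]},{"delta_pos":[0,0,0.595],"twist":[0,-0.01,0]}]' --force 15

```text
t: 7.1
ee_pos: [0.5948, -0.0003, 0.1012]
ee_rot: [179.9, -0.1, -7.5]
wrist_force: [-0.8, 0.4, -0.2]
gripper_width: 0.0828
gripper_force: 0.0
```

```bash
python3 - <<'E'
from h import *
o=r.get_obs();print(o['t'],o['ee_pos'],o['ee_rot'],o['gripper_width'],o['wrist_force'])
for L,th in((.07,-.42),(.043,-.42),(.054,-.42),(.07,-.27)): 
    p=box(PIV[0]+L*np.sin(th),PIV[1]+.002,PIV[2]+L*np.cos(th)); print(L,th,(proj('scene',p)-[180,150])*5.2)
E
```

```text
7.1 [ 5.94838743e-01 -3.38450573e-04  1.01197810e-01] [ 1.79911055e+02 -1.35668784e-01 -7.50461689e+00] 0.0828247328288251 [-0.7704875   0.37720097 -0.18676913]
0.07 -0.42 [[422.91127503 367.5581241 ]]
0.043 -0.42 [[412.6521606 387.5292567]]
0.054 -0.42 [[416.77304216 379.50725123]]
0.07 -0.27 [[412.86010955 350.89607899]]
```

Switch is OFF with the collar home, since the projections match to 3 px. Gripping the roll.

drive_tool --rows '[{"delta_pos":[0.022,0.008,0.025],"twist":[0,0,0]},{"delta_pos":[0.022,0.008,0.025],"twist":[0,0,0]},{"delta_pos":[0.022,0.008,0.025],"twist":[0,0,0]}]'

```text
t: 7.35
ee_pos: [0.6048, -0.0035, 0.101]
ee_rot: [179.9, -0.7, -7.5]
wrist_force: [0.7, 1.2, 0.0]
gripper_width: 0.083
gripper_force: 0.0
```

drive_tool --rows '[{"delta_pos":[0,0,0],"twist":[0,0,0]},{"delta_pos":[0,0,0],"twist":[0,0,0]},{"delta_pos":[0,0,0],"twist":[0,0,0]},{"delta_pos":[0,0,0],"twist":[0,0,0]},{"delta_pos":[0,0,0],"twist":[0,0,0]}]' --hand 0 --force 15

```text
t: 7.77
ee_pos: [0.6039, -0.0033, 0.0989]
ee_rot: [179.9, -0.5, -7.5]
wrist_force: [-0.4, 0.9, 2.4]
gripper_width: 0.0551
gripper_force: 15.0
```

drive_tool --rows '[{"delta_pos":[0,0,0],"twist":[0,0,0]},{"delta_pos":[0,0,0],"twist":[0,0,0]},{"delta_pos":[0,0,0],"twist":[0,0,0]}]'

```text
t: 8.02
ee_pos: [0.6039, -0.0033, 0.0989]
ee_rot: [179.9, -0.5, -7.5]
wrist_force: [-0.3, -0.1, 3.7]
gripper_width: 0.0554
gripper_force: 15.0
```

```bash
python3 - <<'E'
from h import *
o=r.get_obs();print(o['t'],o['ee_pos'],o['ee_rot'],o['gripper_width'],o['wrist_force'],o['gripper_force'])
z0=o['ee_pos'][2]; p=o['ee_pos']
plan((p+[0,0,.09],down(-7.5)),([.65,.12,z0+.09],down(-7.5)),([.65,.245,z0+.09],down(-7.5)),([.65,.245,z0-.06],down(-7.5)))
# clearance around target
P=np.load('a_top.npz')['P']; m=(np.hypot(P[...,0]-.65,P[...,1]-.245)<.09); print(np.percentile(P[m][:,2],[1,50,99,100]))
E
```

```text
8.0167 [ 0.60386295 -0.00332517  0.09894114] [179.93426998  -0.51452545  -7.53782807] 0.05539251255775323 [-0.26227657 -0.07470945  3.65584611] 15.000398656411562
dp [0.004, 0.001, -0.45] tw [0.001, -0.011, -0.001] rows>=2.2
dp [0.148, -0.641, -0.0] tw [0.0, 0.0, 0.0] rows>=3.2
dp [-0.082, -0.62, -0.0] tw [0.0, 0.0, 0.0] rows>=3.0
dp [0.0, -0.0, 0.75] tw [0.0, 0.0, 0.0] rows>=3.6
[-0.00827956 -0.00021154  0.00822933  0.01279493]
```

drive_tool --rows '[{"delta_pos":[0,0,-0.1],"twist":[0,0,0]},{"delta_pos":[0,0,-0.25],"twist":[0,0,0]},{"delta_pos":[0,0,-0.45],"twist":[0,0,0]},{"delta_pos":[0,0,-0.45],"twist":[0,0,0]}]'

```text
t: 8.35
ee_pos: [0.6073, -0.0037, 0.1958]
ee_rot: [179.9, -1.3, -7.5]
wrist_force: [1.0, -0.0, -0.1]
gripper_width: 0.0551
gripper_force: 15.0
```

drive_tool --rows '[{"delta_pos":[0.03,-0.14,0],"twist":[0,0,0]},{"delta_pos":[0.07,-0.3,0],"twist":[0,0,0]},{"delta_pos":[0.11,-0.46,0],"twist":[0,0,0]},{"delta_pos":[0.15,-0.62,0],"twist":[0,0,0]},{"delta_pos":[0.15,-0.64,0],"twist":[0,0,0]}]'

```text
t: 8.77
ee_pos: [0.6511, 0.1248, 0.1876]
ee_rot: [-179.9, -0.5, -7.3]
wrist_force: [-0.9, -0.1, -0.5]
gripper_width: 0.0548
gripper_force: 15.0
```

drive_tool --rows '[{"delta_pos":[-0.02,-0.16,0],"twist":[0,0,0]},{"delta_pos":[-0.04,-0.32,0],"twist":[0,0,0]},{"delta_pos":[-0.06,-0.48,0],"twist":[0,0,0]},{"delta_pos":[-0.08,-0.6,0],"twist":[0,0,0]},{"delta_pos":[-0.08,-0.6,0],"twist":[0,0,0]}]'

```text
t: 9.18
ee_pos: [0.6485, 0.2456, 0.1872]
ee_rot: [-179.9, -0.4, -7.3]
wrist_force: [-0.2, 0.3, -1.1]
gripper_width: 0.0554
gripper_force: 15.0
```

```bash
python3 - <<'E'
from h import *
o=r.get_obs();print(o['t'],o['ee_pos'],o['ee_rot'],o['gripper_width'],o['wrist_force'],o['gripper_force'])
p=o['ee_pos']
plan(([p[0],p[1],.04],down(-7.5)),([p[0],p[1],.0145],down(-7.5)))
E
```

```text
9.1833 [0.64846779 0.24558065 0.18723728] [-179.94038741   -0.40333086   -7.28811656] 0.05541935527989237 [-0.17333383  0.26697299 -1.0859462 ] 15.00031728472095
dp [-0.005, 0.001, 0.736] tw [-0.001, -0.009, 0.005] rows>=3.5
dp [0.0, -0.0, 0.128] tw [0.0, 0.0, 0.0] rows>=0.6
```

drive_tool --rows '[{"delta_pos":[0,0,0.2],"twist":[0,0,0]},{"delta_pos":[0,0,0.38],"twist":[0,-0.01,0]},{"delta_pos":[0,0,0.55],"twist":[0,-0.01,0]},{"delta_pos":[0,0,0.68],"twist":[0,-0.01,0]},{"delta_pos":[0,0,0.74],"twist":[0,-0.01,0]}]'

```text
t: 9.6
ee_pos: [0.6475, 0.2385, 0.0355]
ee_rot: [179.7, 0.4, -7.6]
wrist_force: [-0.1, -0.1, -0.4]
gripper_width: 0.0551
gripper_force: 15.0
```

drive_tool --rows '[{"delta_pos":[0,0,0.03],"twist":[0,0,0]},{"delta_pos":[0,0,0.06],"twist":[0,0,0]},{"delta_pos":[0,0,0.09],"twist":[0,0,0]},{"delta_pos":[0,0,0.105],"twist":[0,0,0]},{"delta_pos":[0,0,0.105],"twist":[0,0,0]}]'

```text
t: 10.02
ee_pos: [0.651, 0.2405, 0.02]
ee_rot: [179.9, -0.1, -7.5]
wrist_force: [-1.0, -0.3, -0.9]
gripper_width: 0.0549
gripper_force: 15.0
```

```bash
python3 - <<'E'
from h import *
o=r.get_obs();print(o['t'],o['ee_pos'],o['ee_rot'],o['gripper_width'],o['wrist_force'],o['gripper_force'])
E
```

```text
10.0167 [0.65098175 0.24050337 0.02000019] [ 1.79945599e+02 -9.98558709e-02 -7.53399885e+00] 0.054918972034075975 [-0.9651324  -0.25289045 -0.93172017] 14.999976600520313
```

drive_tool --rows '[{"delta_pos":[0,0,0.01],"twist":[0,0,0]},{"delta_pos":[0,0,0.02],"twist":[0,0,0]},{"delta_pos":[0,0,0.026],"twist":[0,0,0]},{"delta_pos":[0,0,0.032],"twist":[0,0,0]},{"delta_pos":[0,0,0.032],"twist":[0,0,0]}]'

```text
t: 10.43
ee_pos: [0.6507, 0.2406, 0.0139]
ee_rot: [179.9, -0.1, -7.5]
wrist_force: [-1.5, -0.4, 3.6]
gripper_width: 0.055
gripper_force: 15.0
```

In contact with the worktop. I'll release and rise, then go over the handle.

drive_tool --rows '[{"delta_pos":[0,0,0],"twist":[0,0,0]},{"delta_pos":[0,0,0],"twist":[0,0,0]},{"delta_pos":[0,0,0],"twist":[0,0,0]},{"delta_pos":[0,0,0],"twist":[0,0,0]}]' --hand 85

```text
t: 10.77
ee_pos: [0.6506, 0.2404, 0.0128]
ee_rot: [179.9, -0.0, -7.5]
wrist_force: [-1.7, 0.5, -0.7]
gripper_width: 0.0776
gripper_force: 0.0
```

drive_tool --rows '[{"delta_pos":[0,0,-0.15],"twist":[0,0,0]},{"delta_pos":[0,0,-0.35],"twist":[0,0,0]},{"delta_pos":[0,0,-0.55],"twist":[0,0,0]},{"delta_pos":[0,0,-0.75],"twist":[0,0,0]},{"delta_pos":[0,0,-0.95],"twist":[0,0,0]}]'

```text
t: 11.18
ee_pos: [0.6501, 0.2407, 0.2048]
ee_rot: [179.9, -0.0, -7.5]
wrist_force: [-0.2, 0.2, -0.8]
gripper_width: 0.0796
gripper_force: 0.0
```

```bash
python3 - <<'E'
from h import *
o=r.get_obs();print(o['t'],o['ee_pos'],o['ee_rot'],o['gripper_width'],o['wrist_force'])
s,d=snap('scene','j'); P=np.load('j_scene.npz')['P']; z=P[...,2]
m=np.hypot(P[...,0]-.651,P[...,1]-.24)<.045; print('roll z pct',np.percentile(z[m],[5,50,80,95,99]))
t=m&(abs(z-.026)<.004); print('roll',len(P[t]),np.median(P[t],0))
# handle from scene cloud
hm=(z>.112)&(z<.13)&(np.hypot(P[...,0]-.5957,P[...,1]+.124)<.06); 
if hm.sum()>10: print('handle scene',cv2.minAreaRect(P[hm][:,:2].astype(np.float32)),hm.sum())
H=np.array([.596,-.122]); print(tobox(H))
a=[.62,.05,.21]; plan((a,down()),([H[0],H[1],.18],down()),([H[0],H[1],.105],down()))
E
```

```text
11.1833 [0.65011409 0.24066049 0.20475668] [ 1.79919329e+02 -2.63590832e-02 -7.53291119e+00] 0.07962303839413645 [-0.24241846  0.23991299 -0.7528343 ]
roll z pct [0.00447593 0.4650266  0.58271617 0.6237163  0.62630805]
roll 199 [0.64440778 0.241922   0.02581589]
[ 0.03149578 -0.07557292]
dp [-0.046, 0.974, 0.018] tw [-0.006, -0.02, -0.003] rows>=4.7
dp [-0.008, 0.868, 0.15] tw [0.0, 0.0, 0.0] rows>=4.2
dp [0.0, -0.0, 0.375] tw [0.0, 0.0, 0.0] rows>=1.8
```

drive_tool --rows '[{"delta_pos":[-0.01,0.2,0],"twist":[0,0,0]},{"delta_pos":[-0.02,0.4,0],"twist":[0,0,0]},{"delta_pos":[-0.03,0.6,0.01],"twist":[0,0,0]},{"delta_pos":[-0.04,0.8,0.02],"twist":[0,0,0]},{"delta_pos":[-0.05,0.97,0.02],"twist":[0,0,0]}]' --hand 45

```text
t: 11.65
ee_pos: [0.6141, 0.0474, 0.1987]
ee_rot: [179.9, -0.0, -7.5]
wrist_force: [-1.1, 0.0, -0.2]
gripper_width: 0.0501
gripper_force: 0.0
```

drive_tool --rows '[{"delta_pos":[0,0.2,0.03],"twist":[0,0,0]},{"delta_pos":[0,0.4,0.06],"twist":[0,0,0]},{"delta_pos":[-0.01,0.6,0.1],"twist":[0,0,0]},{"delta_pos":[-0.01,0.8,0.13],"twist":[0,0,0]},{"delta_pos":[-0.01,0.86,0.15],"twist":[0,0,0]}]'

```text
t: 12.07
ee_pos: [0.5893, -0.1259, 0.1685]
ee_rot: [179.8, 0.0, -7.8]
wrist_force: [0.0, -0.3, -0.0]
gripper_width: 0.0423
gripper_force: 0.0
```

drive_tool --rows '[{"delta_pos":[0,0,0],"twist":[0,0,0]}]'

```text
t: 12.15
ee_pos: [0.5896, -0.1236, 0.1682]
ee_rot: [179.9, 0.1, -7.8]
wrist_force: [-0.4, 0.7, 0.2]
gripper_width: 0.0422
gripper_force: 0.0
```

```bash
python3 - <<'E'
from h import *
o=r.get_obs();print(o['t'],o['ee_pos'],o['ee_rot'],o['gripper_width'],o['wrist_force'])
P=np.load('i_scene.npz')['P']; z=P[...,2]
hm=(z>.114)&(z<.13)&(np.hypot(P[...,0]-.596,P[...,1]+.123)<.05); q=P[hm]; print(len(q),cv2.minAreaRect(q[:,:2].astype(np.float32)),np.median(q,0))
H=np.array([.596,-.1225]); plan(([H[0],H[1],.105],down()))
E
```

```text
12.15 [ 0.58957936 -0.12360767  0.16820483] [ 1.79898751e+02  6.73975734e-02 -7.79942015e+00] 0.04215408071644606 [-0.36178926  0.73670277  0.24966568]
77 ((0.5953553318977356, -0.11891873180866241), (0.012317284941673279, 0.07925406098365784), 82.18174743652344) [ 0.59417844 -0.1178406   0.11959989]
dp [0.031, -0.01, 0.316] tw [0.002, 0.002, -0.009] rows>=1.5
```

drive_tool --rows '[{"delta_pos":[0.03,-0.01,0.12],"twist":[0,0,0]},{"delta_pos":[0.03,-0.01,0.24],"twist":[0,0,0]},{"delta_pos":[0.03,-0.01,0.31],"twist":[0,0,0]},{"delta_pos":[0.03,-0.01,0.31],"twist":[0,0,0]}]'

```text
t: 12.48
ee_pos: [0.5949, -0.1168, 0.1043]
ee_rot: [-179.9, 0.3, -7.5]
wrist_force: [-1.1, 0.5, -0.7]
gripper_width: 0.0423
gripper_force: 0.0
```

drive_tool --rows '[{"delta_pos":[0,0,0],"twist":[0,0,0]},{"delta_pos":[0,0,0],"twist":[0,0,0]},{"delta_pos":[0,0,0],"twist":[0,0,0]},{"delta_pos":[0,0,0],"twist":[0,0,0]},{"delta_pos":[0,0,0],"twist":[0,0,0]}]' --hand 0 --force 30

```text
t: 12.9
ee_pos: [0.5976, -0.1198, 0.1087]
ee_rot: [179.9, -0.2, -7.5]
wrist_force: [-0.1, -5.6, 3.6]
gripper_width: 0.012
gripper_force: 5.1
```

drive_tool --rows '[{"delta_pos":[0,0,0],"twist":[0,0,0]},{"delta_pos":[0,0,0],"twist":[0,0,0]},{"delta_pos":[0,0,0],"twist":[0,0,0]}]'

```text
t: 13.15
ee_pos: [0.5975, -0.1201, 0.1086]
ee_rot: [179.9, -0.2, -7.5]
wrist_force: [-0.1, -1.3, 5.9]
gripper_width: 0.0117
gripper_force: 30.0
```

Handle gripped (12 mm). Lifting by 11 mm.

drive_tool --rows '[{"delta_pos":[0,0,-0.02],"twist":[0,0,0]},{"delta_pos":[0,0,-0.04],"twist":[0,0,0]},{"delta_pos":[0,0,-0.06],"twist":[0,0,0]},{"delta_pos":[0,0,-0.06],"twist":[0,0,0]}]'

```text
t: 13.48
ee_pos: [0.5976, -0.1193, 0.12]
ee_rot: [180.0, -0.1, -7.5]
wrist_force: [3.1, -0.1, -3.7]
gripper_width: 0.0112
gripper_force: 30.0
```

drive_tool --rows '[{"delta_pos":[0,-0.05,0],"twist":[0,0,0]},{"delta_pos":[0,-0.12,0],"twist":[0,0,0]},{"delta_pos":[0,-0.2,0],"twist":[0,0,0]},{"delta_pos":[0,-0.28,0],"twist":[0,0,0]},{"delta_pos":[0,-0.36,0],"twist":[0,0,0]}]'

```text
t: 13.9
ee_pos: [0.607, -0.0462, 0.1194]
ee_rot: [179.9, -0.1, -7.5]
wrist_force: [3.7, -1.3, -4.0]
gripper_width: 0.0118
gripper_force: 30.0
```

drive_tool --rows '[{"delta_pos":[0,-0.08,0],"twist":[0,0,0]},{"delta_pos":[0,-0.16,0],"twist":[0,0,0]},{"delta_pos":[0,-0.24,0],"twist":[0,0,0]},{"delta_pos":[0,-0.3,0],"twist":[0,0,0]},{"delta_pos":[0,-0.325,0],"twist":[0,0,0]}]'

```text
t: 14.32
ee_pos: [0.6153, 0.0175, 0.1194]
ee_rot: [179.8, -0.1, -7.4]
wrist_force: [3.0, -9.7, -3.9]
gripper_width: 0.0118
gripper_force: 30.0
```

drive_tool --rows '[{"delta_pos":[0,0,0],"twist":[0,0,0]},{"delta_pos":[0,0,0],"twist":[0,0,0]}]'

```text
t: 14.48
ee_pos: [0.6153, 0.0173, 0.1193]
ee_rot: [179.9, -0.1, -7.5]
wrist_force: [4.8, -1.3, -3.9]
gripper_width: 0.0117
gripper_force: 30.0
```

At the stop after about 138 mm. I'll lower it onto the deck, release, rise and look into the chamber.

drive_tool --rows '[{"delta_pos":[0,0.005,0.01],"twist":[0,0,0]},{"delta_pos":[0,0.005,0.018],"twist":[0,0,0]},{"delta_pos":[0,0.005,0.018],"twist":[0,0,0]}]'

```text
t: 14.73
ee_pos: [0.6152, 0.0161, 0.1167]
ee_rot: [-180.0, -0.1, -7.6]
wrist_force: [4.0, 0.8, 2.7]
gripper_width: 0.012
gripper_force: 30.0
```

drive_tool --rows '[{"delta_pos":[0,0,0],"twist":[0,0,0]},{"delta_pos":[0,0,0],"twist":[0,0,0]},{"delta_pos":[0,0,0],"twist":[0,0,0]}]' --hand 45

```text
t: 14.98
ee_pos: [0.6128, 0.0155, 0.1152]
ee_rot: [179.9, 0.2, -7.5]
wrist_force: [0.4, -0.3, 0.5]
gripper_width: 0.028
gripper_force: 0.0
```

drive_tool --rows '[{"delta_pos":[0,0,-0.15],"twist":[0,0,0]},{"delta_pos":[0,0,-0.3],"twist":[0,0,0]},{"delta_pos":[0,0,-0.5],"twist":[0,0,0]},{"delta_pos":[0,0,-0.7],"twist":[0,0,0]},{"delta_pos":[0,0,-0.7],"twist":[0,0,0]}]'

```text
t: 15.4
ee_pos: [0.6177, 0.0153, 0.2641]
ee_rot: [180.0, -0.8, -7.5]
wrist_force: [1.2, -0.2, 0.9]
gripper_width: 0.042
gripper_force: 0.0
```

```bash
python3 - <<'E'
from h import *
o=r.get_obs();print(o['t'],o['ee_pos'],o['ee_rot'],o['gripper_width'])
t,d=snap('top','k'); s,_=snap('scene','k')
f=np.hstack([cv2.resize(t[150:255,205:330],(400,336),interpolation=2),cv2.resize(s[155:239,200:300],(400,336),interpolation=2)]); cv2.imwrite('pics/k.png',f[:,:,::-1])
for n in('top','scene'):
    P=np.load(f'k_{n}.npz')['P']; z=P[...,2]
    b=P-np.r_[C,0]; c,sn=np.cos(np.radians(YAW)),np.sin(np.radians(YAW)); bx=c*b[...,0]+sn*b[...,1]; by=-sn*b[...,0]+c*b[...,1]
    for zl,zh in((.06,.08),(.03,.055)):
        m=(z>zl)&(z<zh)&(abs(bx-.03)<.062)&(abs(by+.076)<.06)
        if m.sum()>20: print(n,zl,m.sum(),cv2.minEnclosingCircle(P[m][:,:2].astype(np.float32)),np.median(P[m],0), np.median(bx[m]),np.median(by[m]))
E
```

```text
15.4 [0.61773973 0.0152645  0.26411814] [179.95988063  -0.79852735  -7.5419082 ] 0.041977187716729425
top 0.06 213 ((0.624976634979248, -0.13148003816604614), 0.02626422978937626) [ 0.62387461 -0.13159371  0.07044739] 0.06110180273815934 -0.08019183029924391
top 0.03 216 ((0.5957362055778503, -0.12822654843330383), 0.07818910479545593) [ 0.57167064 -0.11806216  0.03856436] 0.006634439607613682 -0.0758777218730554
scene 0.06 163 ((0.638456404209137, -0.13057473301887512), 0.04118163138628006) [ 0.62156676 -0.12451941  0.07033683] 0.05693527637147901 -0.07466667024103871
scene 0.03 102 ((0.6173133850097656, -0.14479205012321472), 0.05057312548160553) [ 0.61086012 -0.12269898  0.03883333] 0.0473297365937205 -0.07505666143267974
```

View pics/k.png

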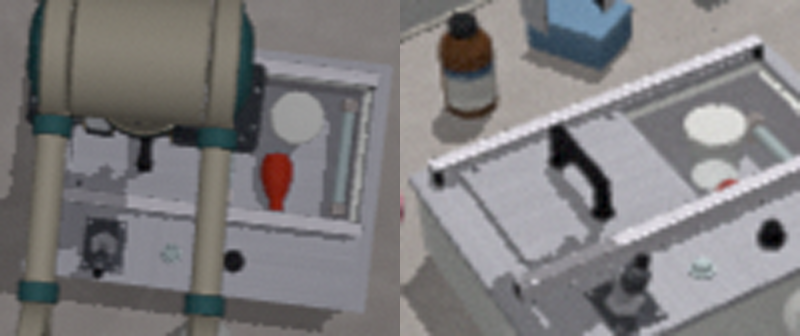

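The top half of the picture shows the white-lidded cup in the rear half at (298,117) and the red bulb in front at (277,182). The hatch is fully open and the lever is still at OFF. Now I move above the cup and refine the tray.

```bash
python3 - <<'E'
from h import *
Cp=[.6235,-.129]
plan(([*Cp,.20],down()),([*Cp,.047],down()))
for n,f in(('top','a'),('scene','k')):
    P=np.load(f'{f}_{n}.npz')['P']; z=P[...,2]
    q=P[(abs(z-.042)<.006)&(abs(P[...,0]-.52)<.1)&(abs(P[...,1]-.40)<.1)][:,:2]
    m=(abs(z-.042)<.006)&(abs(P[...,0]-.52)<.1)&(abs(P[...,1]-.40)<.1)
    m=cv2.morphologyEx(m.astype(np.uint8),cv2.MORPH_OPEN,np.ones((3,3)))>0
    print(n,cv2.minAreaRect(P[m][:,:2].astype(np.float32)),np.percentile(P[m][:,0],[2,98]),np.percentile(P[m][:,1],[2,98]))
    k=(z>.097)&(z<.106)&(np.hypot(P[...,0]-.548,P[...,1]-.442)<.05); print('tc',cv2.minEnclosingCircle(P[k][:,:2].astype(np.float32)),np.median(P[k],0))
E
```

```text
dp [0.138, 0.71, 0.288] tw [0.002, -0.004, -0.003] rows>=3.7
dp [0.0, -0.0, 0.765] tw [0.0, 0.0, 0.0] rows>=3.7
top ((0.5202109217643738, 0.40088197588920593), (0.15389041602611542, 0.15273059904575348), 0.7656053304672241) [0.44896549 0.5937654 ] [0.32772581 0.47275955]
tc ((0.5482302308082581, 0.4427087604999542), 0.025965601205825806) [0.54755106 0.44427997 0.10089237]
scene ((0.5234107375144958, 0.4046013057231903), (0.15884113311767578, 0.15252579748630524), 2.0049655437469482) [0.4465512  0.59222338] [0.33193608 0.47809203]
tc ((0.5487099885940552, 0.4465223252773285), 0.02697431482374668) [0.54818324 0.44700907 0.1006166 ]
```

drive_tool --rows '[{"delta_pos":[0.04,0.2,0.05],"twist":[0,0,0]},{"delta_pos":[0.07,0.4,0.1],"twist":[0,0,0]},{"delta_pos":[0.11,0.58,0.2],"twist":[0,0,0]},{"delta_pos":[0.138,0.71,0.28],"twist":[0,0,0]},{"delta_pos":[0.138,0.71,0.28],"twist":[0,0,0]}]' --hand 78

```text
t: 15.92
ee_pos: [0.6197, -0.1334, 0.1933]
ee_rot: [179.9, 0.6, -7.8]
wrist_force: [-0.2, 0.9, -0.2]
gripper_width: 0.0717
gripper_force: 0.0
```

drive_tool --rows '[{"delta_pos":[0,0,0],"twist":[0,0,0]},{"delta_pos":[0,0,0],"twist":[0,0,0]}]'

```text
t: 16.08
ee_pos: [0.6224, -0.1281, 0.1985]
ee_rot: [-180.0, 0.2, -7.6]
wrist_force: [0.2, 0.4, -0.3]
gripper_width: 0.0731
gripper_force: 0.0
```

```bash
python3 - <<'E'
from h import *
o=r.get_obs();print(o['t'],o['ee_pos'],o['ee_rot'],o['gripper_width'])
Cp=[.6235,-.129]; plan(([*Cp,.09],down()),([*Cp,.047],down()))
E
```

```text
16.0833 [ 0.62237882 -0.12810549  0.1985338 ] [-1.79987652e+02  1.52985979e-01 -7.55766070e+00] 0.07306953152977079
dp [0.008, 0.004, 0.543] tw [-0.0, 0.003, -0.004] rows>=2.6
dp [0.0, -0.0, 0.215] tw [0.0, 0.0, 0.0] rows>=1.0
```

drive_tool --rows '[{"delta_pos":[0.004,0.004,0.15],"twist":[0,0,0]},{"delta_pos":[0.008,0.004,0.3],"twist":[0,0,0]},{"delta_pos":[0.008,0.004,0.45],"twist":[0,0,0]},{"delta_pos":[0.008,0.004,0.53],"twist":[0,0,0]},{"delta_pos":[0.008,0.004,0.53],"twist":[0,0,0]}]' --force 12

```text
t: 16.5
ee_pos: [0.622, -0.1272, 0.0903]
ee_rot: [-180.0, 0.4, -7.4]
wrist_force: [0.1, -0.7, -0.8]
gripper_width: 0.0732
gripper_force: 0.0
```

drive_tool --rows '[{"delta_pos":[0,0,0.06],"twist":[0,0,0]},{"delta_pos":[0,0,0.12],"twist":[0,0,0]},{"delta_pos":[0,0,0.17],"twist":[0,0,0]},{"delta_pos":[0,0,0.22],"twist":[0,0,0]},{"delta_pos":[0,0,0.22],"twist":[0,0,0]}]'

```text
t: 16.92
ee_pos: [0.6241, -0.1292, 0.0488]
ee_rot: [180.0, 0.1, -7.5]
wrist_force: [-0.3, -0.6, 0.1]
gripper_width: 0.0731
gripper_force: 0.0
```

drive_tool --rows '[{"delta_pos":[0,0,0],"twist":[0,0,0]},{"delta_pos":[0,0,0],"twist":[0,0,0]}]'

```text
t: 17.08
ee_pos: [0.6255, -0.1301, 0.0507]
ee_rot: [179.9, -0.1, -7.5]
wrist_force: [-0.9, -0.5, 0.3]
gripper_width: 0.0732
gripper_force: 0.0
```

drive_tool --rows '[{"delta_pos":[-0.005,0,0.015],"twist":[0,0,0]},{"delta_pos":[-0.005,0,0.015],"twist":[0,0,0]},{"delta_pos":[-0.005,0,0.015],"twist":[0,0,0]},{"delta_pos":[-0.005,0,0.015],"twist":[0,0,0]},{"delta_pos":[-0.005,0,0.015],"twist":[0,0,0]}]' --hand 0 --force 12

```text
t: 17.5
ee_pos: [0.6241, -0.1301, 0.0472]
ee_rot: [179.9, -0.1, -7.5]
wrist_force: [-0.1, 0.1, 0.2]
gripper_width: 0.0508
gripper_force: 12.0
```

drive_tool --rows '[{"delta_pos":[0,0,0],"twist":[0,0,0]},{"delta_pos":[0,0,0],"twist":[0,0,0]},{"delta_pos":[0,0,0],"twist":[0,0,0]}]'

```text
t: 17.75
ee_pos: [0.624, -0.13, 0.0472]
ee_rot: [179.9, -0.1, -7.5]
wrist_force: [0.6, 0.4, 2.5]
gripper_width: 0.0505
gripper_force: 12.0
```

drive_tool --rows '[{"delta_pos":[0,0,-0.1],"twist":[0,0,0]},{"delta_pos":[0,0,-0.25],"twist":[0,0,0]},{"delta_pos":[0,0,-0.42],"twist":[0,0,0]},{"delta_pos":[0,0,-0.6],"twist":[0,0,0]},{"delta_pos":[0,0,-0.8],"twist":[0,0,0]}]'

```text
t: 18.17
ee_pos: [0.6229, -0.1295, 0.2073]
ee_rot: [179.9, 0.1, -7.5]
wrist_force: [0.9, -0.5, -1.0]
gripper_width: 0.0505
gripper_force: 12.0
```

```bash
python3 - <<'E'
from h import *
o=r.get_obs();print(o['t'],o['ee_pos'],o['ee_rot'],o['gripper_width'],o['gripper_force'],o['joint_positions'])
T=[.499,.371]
plan(([.60,.03,.24],down()),([.55,.20,.24],down()),([*T,.24],down()),([*T,.13],down()))
E
```

```text
18.1667 [ 0.62290306 -0.12947626  0.20729119] [ 1.79949498e+02  1.09319192e-01 -7.53373652e+00] 0.05049387091283828 11.999531239271164 [-1.79626868e+01  2.13508761e+01  7.87982544e+01 -7.05386899e-02
  7.99492486e+01  7.95833716e+01]
dp [-0.218, -0.775, -0.164] tw [0.001, 0.002, -0.003] rows>=3.9
dp [-0.357, -0.811, -0.0] tw [0.0, 0.0, 0.0] rows>=4.2
dp [-0.363, -0.815, -0.0] tw [0.0, 0.0, 0.0] rows>=4.3
dp [0.0, -0.0, 0.55] tw [0.0, 0.0, 0.0] rows>=2.6
```

Cup in hand. Carrying it over to the tray.

drive_tool --rows '[{"delta_pos":[-0.04,-0.12,-0.05],"twist":[0,0,0]},{"delta_pos":[-0.09,-0.3,-0.1],"twist":[0,0,0]},{"delta_pos":[-0.14,-0.48,-0.16],"twist":[0,0,0]},{"delta_pos":[-0.18,-0.64,-0.16],"twist":[0,0,0]},{"delta_pos":[-0.22,-0.78,-0.16],"twist":[0,0,0]}]'

```text
t: 18.58
ee_pos: [0.6007, 0.0327, 0.2397]
ee_rot: [180.0, -0.2, -7.5]
wrist_force: [-0.5, 0.2, -1.2]
gripper_width: 0.0508
gripper_force: 12.0
```

drive_tool --rows '[{"delta_pos":[-0.07,-0.16,0],"twist":[0,0,0]},{"delta_pos":[-0.14,-0.33,0],"twist":[0,0,0]},{"delta_pos":[-0.22,-0.5,0],"twist":[0,0,0]},{"delta_pos":[-0.29,-0.66,0],"twist":[0,0,0]},{"delta_pos":[-0.36,-0.81,0],"twist":[0,0,0]}]'

```text
t: 19.0
ee_pos: [0.5496, 0.2026, 0.2383]
ee_rot: [179.9, -0.0, -7.5]
wrist_force: [0.3, 0.5, -1.0]
gripper_width: 0.0509
gripper_force: 12.0
```

drive_tool --rows '[{"delta_pos":[-0.08,-0.18,0],"twist":[0,0,0]},{"delta_pos":[-0.16,-0.36,0],"twist":[0,0,0]},{"delta_pos":[-0.24,-0.54,0],"twist":[0,0,0]},{"delta_pos":[-0.31,-0.7,0],"twist":[0,0,0]},{"delta_pos":[-0.36,-0.81,0],"twist":[0,0,0]}]'

```text
t: 19.42
ee_pos: [0.4989, 0.3739, 0.2379]
ee_rot: [180.0, 0.0, -7.4]
wrist_force: [-1.2, -0.0, 0.0]
gripper_width: 0.051
gripper_force: 12.0
```

drive_tool --rows '[{"delta_pos":[0,0,0],"twist":[0,0,0]},{"delta_pos":[0,0,0],"twist":[0,0,0]}]'

```text
t: 19.58
ee_pos: [0.4998, 0.3716, 0.2377]
ee_rot: [179.9, -0.0, -7.4]
wrist_force: [0.3, -0.5, 0.2]
gripper_width: 0.0506
gripper_force: 12.0
```

```bash
python3 - <<'E'
from h import *
o=r.get_obs();print(o['t'],o['ee_pos'],o['ee_rot'],o['gripper_width'],o['gripper_force'])
T=[.499,.371]
plan(([*T,.10],down()),([*T,.078],down()))
E
```

```text
19.5833 [0.49975395 0.37163093 0.23766759] [ 1.79867112e+02 -2.68161085e-02 -7.37908252e+00] 0.050575223607596205 11.999515146017075
dp [-0.004, 0.002, 0.688] tw [0.003, -0.001, 0.0] rows>=3.3
dp [0.0, -0.0, 0.11] tw [0.0, 0.0, 0.0] rows>=0.5
```

drive_tool --rows '[{"delta_pos":[0,0,0.17],"twist":[0,0,0]},{"delta_pos":[0,0,0.34],"twist":[0,0,0]},{"delta_pos":[0,0,0.5],"twist":[0,0,0]},{"delta_pos":[0,0,0.62],"twist":[0,0,0]},{"delta_pos":[0,0,0.68],"twist":[0,0,0]}]'

```text
t: 20.0
ee_pos: [0.4991, 0.3674, 0.0984]
ee_rot: [179.7, 0.2, -7.6]
wrist_force: [-0.2, 0.9, -0.5]
gripper_width: 0.0511
gripper_force: 12.0
```

drive_tool --rows '[{"delta_pos":[0,0,0.03],"twist":[0,0,0]},{"delta_pos":[0,0,0.06],"twist":[0,0,0]},{"delta_pos":[0,0,0.085],"twist":[0,0,0]},{"delta_pos":[0,0,0.095],"twist":[0,0,0]},{"delta_pos":[0,0,0.095],"twist":[0,0,0]}]'

```text
t: 20.42
ee_pos: [0.5009, 0.3704, 0.0836]
ee_rot: [179.9, -0.1, -7.6]
wrist_force: [0.4, 0.3, 0.4]
gripper_width: 0.0505
gripper_force: 12.0
```

drive_tool --rows '[{"delta_pos":[0,0,0],"twist":[0,0,0]},{"delta_pos":[0,0,0],"twist":[0,0,0]}]'

```text
t: 20.58
ee_pos: [0.501, 0.3709, 0.084]
ee_rot: [180.0, -0.1, -7.5]
wrist_force: [0.7, 0.2, -1.3]
gripper_width: 0.0506
gripper_force: 12.0
```

drive_tool --rows '[{"delta_pos":[0,0,0.01],"twist":[0,0,0]},{"delta_pos":[0,0,0.02],"twist":[0,0,0]},{"delta_pos":[0,0,0.03],"twist":[0,0,0]},{"delta_pos":[0,0,0.034],"twist":[0,0,0]},{"delta_pos":[0,0,0.034],"twist":[0,0,0]}]'

```text
t: 21.0
ee_pos: [0.5006, 0.3707, 0.0774]
ee_rot: [180.0, -0.1, -7.5]
wrist_force: [-1.4, -0.1, 6.7]
gripper_width: 0.0509
gripper_force: 12.0
```

Contact with the tray. I'll open and retreat.

drive_tool --rows '[{"delta_pos":[0,0,0],"twist":[0,0,0]},{"delta_pos":[0,0,0],"twist":[0,0,0]},{"delta_pos":[0,0,0],"twist":[0,0,0]},{"delta_pos":[0,0,0],"twist":[0,0,0]}]' --hand 80

```text
t: 21.33
ee_pos: [0.5004, 0.3705, 0.076]
ee_rot: [179.9, -0.0, -7.5]
wrist_force: [-0.3, 0.1, 0.6]
gripper_width: 0.0731
gripper_force: 0.0
```

drive_tool --rows '[{"delta_pos":[0,0,-0.1],"twist":[0,0,0]},{"delta_pos":[0,0,-0.25],"twist":[0,0,0]},{"delta_pos":[0,0,-0.45],"twist":[0,0,0]},{"delta_pos":[0,0,-0.65],"twist":[0,0,0]},{"delta_pos":[0,0,-0.8],"twist":[0,0,0]}]'

```text
t: 21.75
ee_pos: [0.501, 0.3711, 0.2395]
ee_rot: [-180.0, -0.2, -7.5]
wrist_force: [0.1, -0.1, -0.5]
gripper_width: 0.0751
gripper_force: 0.0
```

drive_tool --rows '[{"delta_pos":[-0.1,0,-0.1],"twist":[0,0,0]},{"delta_pos":[-0.3,0,-0.1],"twist":[0,0,0]},{"delta_pos":[-0.4,0,-0.1],"twist":[0,0,0]},{"delta_pos":[-0.4,0,-0.1],"twist":[0,0,0]}]'

```text
t: 22.08
ee_pos: [0.4171, 0.3816, 0.2573]
ee_rot: [180.0, 0.1, -7.4]
wrist_force: [0.3, -0.4, -0.7]
gripper_width: 0.0752
gripper_force: 0.0
```

```bash
python3 - <<'E'
from h import *
o=r.get_obs();print(o['t'],o['ee_pos'],o['wrist_force'])
t,d=snap('top','z'); s,_=snap('scene','z')
f=np.hstack([cv2.resize(t[110:260,95:335],(480,300),interpolation=2),cv2.resize(s[130:340,80:330],(320,300),interpolation=2)]); cv2.imwrite('pics/z.png',f[:,:,::-1])
for n in('top','scene'):
    P=np.load(f'z_{n}.npz')['P']; z=P[...,2]
    for nm,c,zl,zh in(('cup',(.5,.371),.095,.107),('traycup',(.548,.4445),.095,.107),('roll',(.649,.241),.022,.03)):
        k=(z>zl)&(z<zh)&(np.hypot(P[...,0]-c[0],P[...,1]-c[1])<.04); 
        if k.sum()>5: print(n,nm,np.median(P[k],0),k.sum())
E
```

```text
22.0833 [0.41709366 0.38162962 0.25727956] [ 0.32858137 -0.38434065 -0.71758373]
top cup [0.50156474 0.36651437 0.10106388] 221
top traycup [0.54760572 0.44219703 0.10034652] 213
top roll [0.64536501 0.23969025 0.02555469] 161
scene cup [0.4993966  0.37103807 0.10047103] 321
scene traycup [0.54697082 0.44720875 0.10045035] 334
scene roll [0.63713149 0.23490677 0.02572608] 141
```

View pics/z.png

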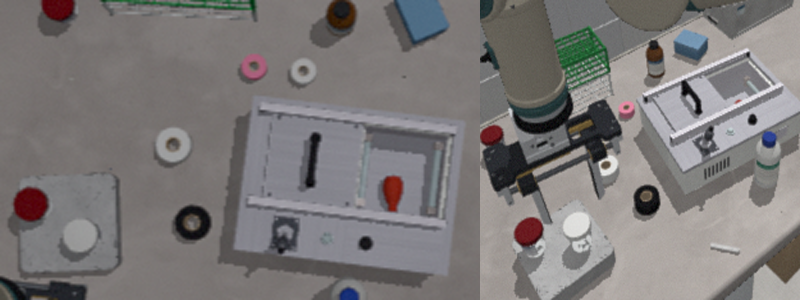

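The picture shows everything in place:
- The cup stands on the tray at (81,236), next to the tray cup at (31,204).
- The roll lies flat on the worktop at (172,146).
- The hatch is open, the bulb is in the chamber at (393,193), the lever is at OFF and the arm is clear.

Handing in.

```bash
python3 -c "
from cell import r
print(r.close_job())"
```

```text
the job is handed in; nothing more can be done
None
```

I handed the job in at 22 s of the 72 s, but no verdict came back. The last picture shows the switch OFF with its collar down, the hatch fully open, the label roll flat on the worktop, the cup upright on the tray beside the other cup, and the bulb still in the chamber.

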